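# Find the hidden catch of the block chest

## Task

The lid of the printing-block chest is held by a hidden catch: one of the six identical tiles in its flat panel is really a flush push button, and only touch can tell which. Feel over the tiles with the fingertips until you find the one that gives; press it fully in so that the lid springs open, then let go and move clear so that the lid stands fully open. Do not pry at the lid, and leave everything else on the table where it is: nothing is to be picked up or shoved aside.

Things in the scene. Friction and masses are not known exactly. Their poses are not given: they have to be found in the camera images.
- chest: Fixed wooden chest for printing blocks, 280 mm (x) by 200 mm (y), 70 mm tall. The half nearer the robot is topped by a flat light-wood panel (134 x 200 mm) with dark tiles, the other half by a lid with a blue field, flush with the panel. Origin: on the table, under the panel's centre; x points from panel to lid, y left, z up.
- panel (a point): Centre of the panel's level upper face, 70 mm above the table, axes as the chest's. Six identical dark square tiles with a brass cross lie flush in it: 43 mm wide in 46 mm openings, centred at x = -30 and +30 mm by y = -60, 0 and +60 mm in this frame. Five are solid and do not give; one, a different one each time, is the catch.
- catch (a joint): How far the catch tile is pressed in, in m: 0 flush, 0.005 at the bottom. A spring button that moves straight down (1.5 N to start, about 6 N to the bottom) and comes back up when let go; the fingertips must be within its opening to follow it down. Beyond about 0.0035 it frees the lid.
- lid (a joint): Lid angle in rad: 0 shut and latched. Once freed, it springs up by itself, slowly, in about 2 s, to 1.35, and stays there. It is hinged along its far edge, 207 mm from the chest's origin along x.
- lid_edge (a point): Middle of the lid's free edge, on its upper face; at x = 70 mm, y = 0, z = 70 mm in the chest's frame when shut.
- block: wooden printing block 70 x 50 x 30 mm with a round knob on top, 60 mm tall in all, standing loose; must stay where it is. Origin: centre of its underside.
- foam: beige foam printing stamp, 75 x 50 mm, 53 mm tall, standing loose; must stay where it is. Origin: centre of its underside.
- jar: closed dye jar, 60 mm across, 75 mm tall, standing loose; must stay where it is. Origin: centre of its underside.
- cup: white cup, 72 mm across, 85 mm tall, standing loose; must stay where it is. Origin: centre of its underside.
- brush: brush lying loose on the table on the robot's side of the chest; must stay where it is. Origin: in it, at table height.
- spatula: spatula lying loose on the table; must stay where it is. Origin: in it, at table height.

How it is judged:
On the way:
1. the hidden catch is pressed in while the lid is still shut (value of joint catch above 0.0025 m and value of joint lid below 0.2 rad).
At the end, for the whole second after the job is handed in: The lid stands open by more than 1.2 rad and at rest, and the catch tile is back up, less than 1.5 mm pressed (value of joint lid above 1.2 rad and velocity of joint lid below 0.1 rad/s and value of joint catch below 0.0015 m); the robot touches nothing.
It fails at once if a bystander is lifted more than 15 mm off the table, or moved by more than 25 mm (distance of any of block, foam, jar, cup, brush, spatula from where it was at the start of the episode above 0.025 m or height (world z) of any of block, foam, jar, cup, brush, spatula above 0.015 m).
It also fails if it takes over 64 s, if anything falls off the work surface, if the arm or the gripper's body presses on something with over 40 N, if the wrist force passes 120 N, or if a joint passes its speed limit or range.

## Robot

A 6-joint arm with a two-finger parallel gripper is mounted at the origin on the work surface. World frame = base frame: x ahead of the robot, y to its left, z up, the work surface at z = 0. Lengths are in m, angles in rad, forces in N, time in s.
With the tool pointing down it reaches from about 0.275 to 0.825 m from the base axis. Payload 4.9 kg.
Tool frame: the origin (TCP) lies midway between the tips of the shut fingers; the grasp point (between the pads) lies 19 mm behind it (grip_point_offset is the distance from the TCP to the grasp point, in m); z points along the fingers, y is the line along which they close (so a half turn about z gives the same grasp; the last joint's range is limited). The gripper opens to 85 mm and grips with 20 to 120 N. Pads are 22 mm wide; open, the fingers measure 114 mm over their backs; the gripper's body (76 mm by 85 mm) begins 54 mm behind the grasp point. The pads swing forward as they close: fully open they stand 13 mm farther back than shut.
Start: joints at [1.117, 0.326, -0.193, 1.052, 0, 1.437], TCP at [0.173, 0.522, 0.231] pointing down, gripper open.
Joint ranges: [-2.65, 2.65], [-0.97, 1.79], [-1.3, 1.35], [-1.93, 2.1], [-1.47, 1.37], [-3.14, 3.14]. Speed limits (rad/s): [2.57, 2.57, 3.14, 3.14, 3.14, 3.14].

## Interface

Orientations are given as a rotation vector (axis times angle).
In Python, from cell import * gives the robot as it stands. Calls block until the motion is done:
- movep(position, orientation): joint-space move of the TCP to a pose.
- move_l(position, velocity=0.15, rot=None, until_force=None): straight line of the TCP; rot=None keeps the orientation; velocity is the mean speed in m/s. With until_force (N) it stops when the force on the tool has changed by that much, and returns True; else False.
- set_joints(angles): joint-space move.
- let_go() and grab(newtons=None): open the fingers fully, or close them until they stop; newtons is the grip in N (None keeps the last).
- sleep(seconds).
- ik(position, orientation): joint angles nearest the present ones, or None.
- get_state(): the state.
- grab_frame(name): name is "scene" or "top" or "wrist"; returns a dict with "img" (400x640x3 uint8, red, green, blue), "fx", "fy", "cx", "cy" (pixels), "cam_to_world" (4x4, takes a point from camera to world coordinates); the wrist camera has in their place "T_tool_cam" (4x4, takes a point from camera to tool coordinates, whose origin is the TCP and whose axes are the flange's). Camera axes: x right, y down, z forward; pixel columns grow to the right and rows downward; lengths in m; the calibration is good to about 2 mm. A picture is of the moment at which its call begins: read the wrist's pose just before it. There is no depth.
A pose or a line that the arm cannot do raises MotionError and nothing moves.
- sign_off(): hands the job in; it is judged then, once.
Trained networks look in the newest picture that a camera, given by its name, has taken for a name from the list of things; names that differ only in an ending like _2 or _b are one class to them, and where a whole thing is asked for, a point or a joint stands for the part that bears it (a point fixed in the world has none). Each returns a list of dicts, best first, with "score" (0 to 1); they miss things now and then, are a little off and sometimes report something else, mostly with a low value. They report only what shows in the picture. A call takes as long as a camera call.
- spot_in(camera, name): "centre" ([column, row] in pixels, amid what is visible of it).
- silhouettes(camera, name): "mask" (400x640 bool, what is visible of it) and "centre" ([column, row] in pixels, amid what is visible of it).
- tip_of(camera, name): "centre" ([column, row] in pixels: a listed point, or the origin of a listed thing).
The state is a dict: "clock": time; "q": joint angles; "joint_velocities": joint speeds; "tau": joint torques, N m; "position": TCP position; "eef_rot": TCP orientation; "contact_force": force on the tool from outside, world axes, zero at the start; "wrist_torque": the same for the moment, N m; "finger_gap": opening from 0.0 (shut) to 1.0 (fully open); "grasp_force": force on a finger pad.
Only numpy, scipy, OpenCV 4.12 (cv2) and the standard library are available. Lean on these libraries where they do the work, as an engineer would, in place of code of your own. Each camera call takes 0.05 s, during which the arm holds its last target. There are 200 camera calls.

## Working session

There is one attempt and no reset: what is moved stays moved. The work goes in short steps, each a Python script; the robot and the scene stay as the last script left them, time stands still between calls to the robot, and variables do not carry over. Pictures are saved under pics/ and viewed, at most 10 in all, crops included, and the job is handed in when it is done.

```bash
mkdir -p pics; cat > h.py <<'E'
from cell import *
import numpy as np, cv2
def save(f,n): cv2.imwrite(f"pics/{n}.png",f["img"][:,:,::-1])
def ray(f,px,z):
    T=np.array(f["cam_to_world"]);d=T[:3,:3]@np.array([(px[0]-f["cx"])/f["fx"],(px[1]-f["cy"])/f["fy"],1])
    o=T[:3,3];return o+d*(z-o[2])/d[2]
E
python3 - <<'E'
from h import *
for c in("top","scene"):
    f=grab_frame(c);save(f,c+"0")
    for n,z in(("panel",.07),("lid_edge",.07),("chest",0),("block",0),("foam",0),("jar",0),("cup",0),("brush",0),("spatula",0)):
        for r in tip_of(c,n)[:1]: print(c,n,r["score"],np.round(r["centre"]),ray(f,r["centre"],z).round(3))
s=get_state();print(s["clock"],s["position"],s["eef_rot"])
E
```

```text
top panel 0.77 [333. 211.] [ 0.547 -0.079  0.07 ]
top lid_edge 0.85 [333. 176.] [ 0.625 -0.08   0.07 ]
top chest 0.65 [335. 209.] [ 0.554 -0.088  0.   ]
top foam 0.65 [410. 134.] [ 0.731 -0.269  0.   ]
top jar 0.79 [246. 155.] [0.681 0.12  0.   ]
top cup 0.61 [250. 229.] [0.509 0.109 0.   ]
top brush 0.71 [343. 275.] [ 0.401 -0.107  0.   ]
top spatula 0.86 [450. 177.] [ 0.63  -0.361  0.   ]
scene panel 0.65 [302. 215.] [ 0.62  -0.071  0.07 ]
scene lid_edge 0.89 [302. 216.] [ 0.622 -0.072  0.07 ]
scene chest 0.57 [313. 211.] [ 0.542 -0.089  0.   ]
scene block 0.82 [260. 194.] [ 0.562 -0.262  0.   ]
scene foam 0.62 [218. 231.] [ 0.739 -0.278  0.   ]
scene cup 0.69 [382. 229.] [0.499 0.111 0.   ]
scene brush 0.81 [333. 177.] [ 0.391 -0.11   0.   ]
1.0 [0.17288854 0.52213294 0.23127676] [-5.00116300e-01 -3.10152359e+00  6.77557087e-06]
```

View pics/top0.png

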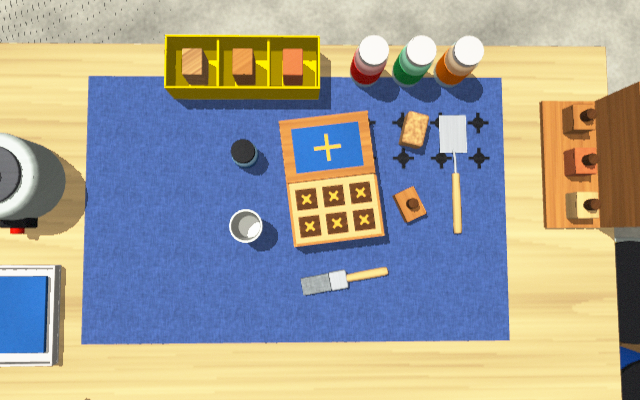

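View pics/scene0.png

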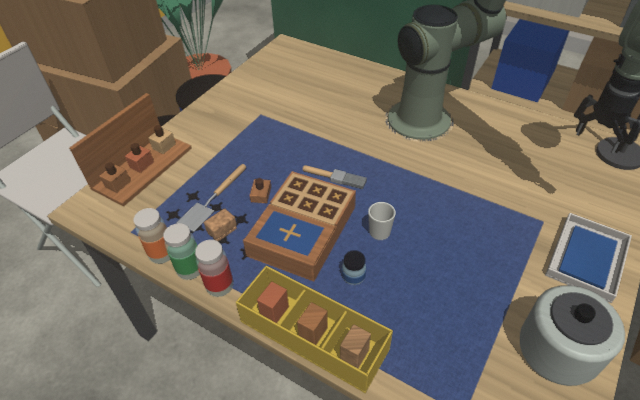

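The top view shows the panel, with tiles at about (306,199), (334,195), (362,191), (310,226), (337,222) and (364,219). The lid is behind it. The brush lies in front, the cup and jar are to the left, and the block and foam are to the right. Next I'll close the fingers and take a wrist view from above the panel.

```bash
python3 - <<'E'
from h import *
from scipy.spatial.transform import Rotation as R
f=grab_frame("top")
px=[(306,199),(334,195),(362,191),(310,226),(337,222),(364,219)]
P=np.array([ray(f,p,.07)[:2] for p in px]);c=P.mean(0)
v=P[:3].mean(0)-P[3:].mean(0);yaw=np.arctan2(v[1],v[0]);print(P.round(3),c,yaw,np.hypot(*v))
grab()
# tool z down, tool x: try both along chest +-x ; pick reachable, report camera
w=grab_frame("wrist");T=np.array(w["T_tool_cam"]);print(T.round(3))
s=get_state();R0=R.from_rotvec(s["eef_rot"]);print(R0.as_matrix().round(2))
for k in range(4):
    a=yaw+k*np.pi/2
    rv=R.from_matrix(np.array([[np.cos(a),np.sin(a),0],[np.sin(a),-np.cos(a),0],[0,0,-1]]).T).as_rotvec()
    print(k,ik([*c,.3],rv), (R.from_rotvec(rv).as_matrix()@T[:3,3]).round(3))
print(get_state()["clock"])
E
```

```text
[[ 0.573 -0.02 ]
 [ 0.582 -0.081]
 [ 0.591 -0.143]
 [ 0.514 -0.028]
 [ 0.523 -0.088]
 [ 0.529 -0.147]] [ 0.55187764 -0.08462011] 0.10291148381251045 0.06039616673328417
[[ 0.    -0.946 -0.324  0.083]
 [ 1.     0.     0.    -0.001]
 [-0.    -0.324  0.946 -0.142]
 [ 0.     0.     0.     1.   ]]
[[-0.95  0.31 -0.  ]
 [ 0.31  0.95 -0.  ]
 [-0.   -0.   -1.  ]]
0 [-2.84353424e-01  3.07389625e-01 -4.29608375e-02  1.22044586e+00
 -4.44089210e-16  2.75432775e+00] [0.083 0.009 0.142]
1 [-2.84353424e-01  3.07389625e-01 -4.29608375e-02  1.22044586e+00
  4.44089210e-16  1.18353142e+00] [-0.009  0.083  0.142]
2 [-0.28435342  0.30738962 -0.04296084  1.22044586  0.         -0.38726491] [-0.083 -0.009  0.142]
3 [-0.28435342  0.30738962 -0.04296084  1.22044586  0.         -1.95806123] [ 0.009 -0.083  0.142]
1.8667
```

```bash
cat >> h.py <<'E'
from scipy.spatial.transform import Rotation as R
def down(yaw):
    a=yaw+np.pi
    return R.from_matrix(np.array([[np.cos(a),np.sin(a),0],[np.sin(a),-np.cos(a),0],[0,0,-1]]).T).as_rotvec()
def wrist():
    s=get_state();f=grab_frame("wrist");T=np.eye(4);T[:3,:3]=R.from_rotvec(s["eef_rot"]).as_matrix();T[:3,3]=s["position"]
    f["cam_to_world"]=T@np.array(f["T_tool_cam"]);return f
E
python3 - <<'E'
from h import *
movep([.552,-.085,.28],down(.13));sleep(.3)
f=wrist();save(f,"w1")
g=f["img"].max(2);m=(g<120).astype(np.uint8)
n,l,st,ce=cv2.connectedComponentsWithStats(m)
for i in range(1,n):
    if st[i,4]>800: print(st[i],ce[i].round(),ray(f,ce[i],.07).round(4))
for r in tip_of("wrist","panel")[:1]: print(r["centre"],ray(f,r["centre"],.07))
print(get_state()["clock"])
E
```

```text
[   83     0   312   190 12163] [217.  59.] [ 0.4408 -0.2099  0.07  ]
[ 413  109   74   80 2642] [443. 140.] [0.4936 0.0574 0.07  ]
[ 249  128   39   38 1007] [268. 145.] [ 0.5265 -0.1477  0.07  ]
[350 129  40  38 859] [369. 145.] [ 0.5101 -0.028   0.07  ]
[ 460  140   55   52 2026] [489. 166.] [0.5165 0.1217 0.07  ]
[252 178  37  34 871] [270. 194.] [ 0.5869 -0.1402  0.07  ]
[ 160  210   58   54 1327] [189. 238.] [ 0.6616 -0.2411  0.07  ]
[ 402  228   53   50 1270] [423. 247.] [0.6349 0.0699 0.07  ]
[    0   247   560   153 46573] [286. 349.] [ 0.8326 -0.0962  0.07  ]
[ 427  258   44   40 1302] [448. 278.] [0.6769 0.1161 0.07  ]
[315.8, 172.6] [ 0.55225331 -0.08643951  0.07      ]
4.8083
```

View pics/w1.png

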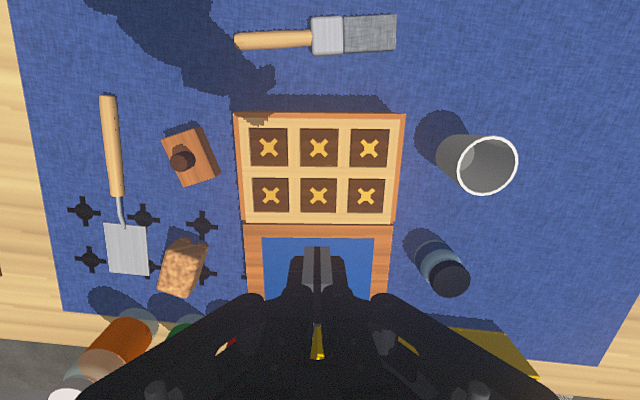

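Crosses are visible at columns 268, 318 and 369, in row 148 (near row) and row 195 (far row). I'll fit the tile grid to them and then probe each tile.

```bash
python3 - <<'E'
from h import *
f=wrist();px=[(268,148),(318.5,148),(369,148),(367,195),(318.3,195),(270,195)]
M=np.array([[-30,-60],[-30,0],[-30,60],[30,60],[30,0],[30,-60]])/1e3
P=np.array([ray(f,p,.07)[:2] for p in px])
Rz,_=R.align_vectors(np.c_[P-P.mean(0),0*P[:,:1]],np.c_[M,0*M[:,:1]])
yaw=Rz.as_rotvec()[2];G=P.mean(0)+M@Rz.as_matrix()[:2,:2].T
print(P.mean(0),yaw,np.abs(G-P).max())
rv=down(yaw)
movep([*G[0],.12],rv)
for i,g in enumerate(G):
    move_l([*g,.078],.15,rot=rv);sleep(.15)
    F0=get_state()["contact_force"]
    hit=move_l([*g,.0635],.012,until_force=9)
    s=get_state();z=s["position"][2]
    print(i,g.round(3),hit,round(z,4),(np.array(s["contact_force"])-F0).round(1),s["clock"])
    if z<.0672:
        print("catch",i);move_l([*g,.12],.08);break
    move_l([*g,.08],.1)
E
```

```text
[ 0.55125901 -0.08349372] 0.1308284428253333 0.0011327903472334588
0 [ 0.529 -0.147] True 0.0651 [-0.2  0.6  4.5] 7.1917
catch 0
```

```bash
python3 - <<'E'
from h import *
p=get_state()["position"];print(p)
move_l([p[0]-.08,p[1],.25],.15);sleep(2.5)
f=grab_frame("scene");save(f,"s2");s=get_state();print(s["clock"],s["contact_force"])
E
```

```text
[ 0.52893705 -0.14670054  0.11953842]
11.75 [-0.26374257 -0.54411621 -0.01944018]
```

View pics/s2.png

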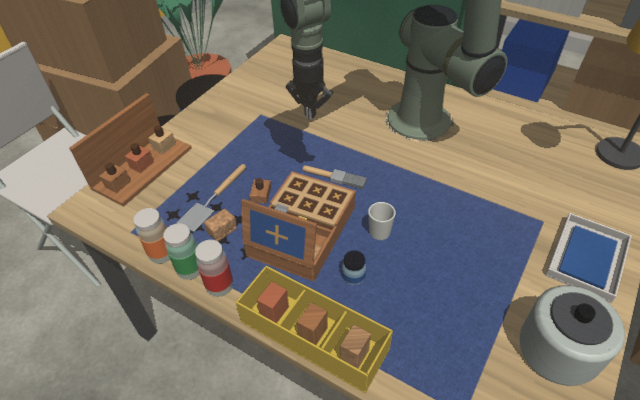

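The lid stands upright at about (280,235) with its blue field showing. The arm is clear and the other things haven't moved.

```bash
python3 -c "
from cell import *
sleep(1);print(sign_off())"
```

```text
the job is handed in; nothing more can be done
None
```

The first tile I probed, the near-right one at (-30, -60) mm on the panel, was the catch. I pressed it in, the lid stands open in the camera picture, nothing else on the table looks moved, and the job is handed in with the arm clear (no verdict came back).

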